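Isolate the supply, fit the plug-in module, switch back on

TASK

The supply is live: throw the console's locking lever over to OFF (it only moves with its collar lifted, and the collar must drop home again). Then take the module with the blue handle out of its stand and slide it gently, without dropping it, down into the one empty slot of the card cage until its face plate sits flush, and throw the lever back to ON, again with the collar locked down. Leave the black-handled module in the stand and do not disturb the other loose things on the bench.

Things in the scene. Friction and masses are not known exactly. Their poses are not given: they have to be found in the camera images.
- lever (a joint): Locking lever on the sloping console: steel rod, red knob, ribbed metal collar. Rad: 0 = OFF (leans left seen from the robot, green mark), 0.90 = ON (leans right, red mark; it starts here): 0.45 either side of the panel's normal. Friction 0.06 N m, no spring: stays where left. The down collar locks it at either end, with 0.06 rad play off the stop.
- collar (a joint): Lift of the collar along the lever, m: 0 = down, 0.011 = fully up, against the knob. 9 mm frees the lever. A spring pushes it down, 4 N when down, 8 N when up. Its two dogs drop into notches of two steel quadrant plates, only when the lever is within 0.06 rad of a stop; in between they ride on the plates.
- collar_grip (a point): Where to grip the collar, on the lever's axis; rides with the collar. z = outward along the lever, x = along its hinge, up the slope; it swings in y-z. The collar's ribbed sleeve, 34 mm in diameter with an orange band on top, reaches from 23 mm below to 14 mm above this point. The knob (31 mm wide) ends 37 mm above it (collar down) or 26 mm (up). Quadrant plates end 33 mm below.
- lever_pivot (a point): Centre of the lever's hinge, inside the console 20 mm under the panel, 83 mm from collar_grip when the collar is down. x = hinge axis, pointing up the slope; z = the panel's outward normal (18 degrees off vertical, towards the robot); y = left along the panel. A positive turn about x (towards ON) carries the lever to -y.
- console: Grey supply console, fixed, 280 mm deep (x), 280 wide (y); origin under its centre, front faces -x. The panel rises from 75 mm high at the front edge to 140 mm over 200 mm of depth; behind it a flat top with a note pad (153 mm high). Meter, knobs and lamps right of the lever stand up to 25 mm off the panel.
- module_mid (a point): Plug-in module with BLUE handle, about 0.4 kg, upright in the stand; point half-way up, 61 mm above its underside. x = length, y = thickness, z = up. Body 128 x 14 mm, 80 mm high; on it a face plate 150 x 22 x 4 mm; above, a handle bar 90 long (x), 10 thick (y), 12 high, centre 55 mm above this point, on posts at x = +-35 mm, 26 mm clear above the plate.
- slot_home (a point): Fixed: where module_mid lies when the module is home in the only empty slot of the aluminium card cage. x = along slot, z = up (the module may go in half-turned). Slot 131 x 18 mm between green guides, entered from above; their flared mouth is 18 mm above this point, so insertion is 79 mm deep. When home the face plate rests on the cage's ends, 19 mm above this point.
- cage: Aluminium card cage, fixed, 156 mm (x) by 170 (y); origin under its centre. Six rows along x at 26 mm pitch; the row at y = +13 mm is empty, the others hold fixed modules with face plates up to 94 mm and small screws and sockets up to 100 mm high.
- stand: Black antistatic stand, fixed, 154 mm (x) by 150 (y); origin under its centre. Two slots along x at y = +-35 mm, 18.4 mm wide, floor 10 mm and walls 72 mm above the bench, hold the two modules with up to 3 degrees of play; which module is in which slot varies.
- spare_mid (a point): Bystander: like module with BLACK handle in the stand's other slot, 70 mm beside; point half-way up. Leave it there.
- transformer: Bystander, leave it where it is. Dark transformer with orange winding, 84 x 56 x 50 mm, origin under its centre.
- tape: Bystander, leave it where it is. Blue roll of tape lying flat, 100 mm across, 25 mm high, origin under its centre.
- driver: Bystander, leave it where it is. Screwdriver with red handle, 190 mm, lying on the bench.
- jar: Bystander, leave it where it is. Small jar with black cap, 64 mm across, 85 mm high, origin under its centre.
Things that resemble listed ones, but are neither listed nor needed, are in the scene too. Leave any red look-alike of the cage alone.

How it is judged (in metres and radians):
On the way, in this order (a step that is already met when the one before it is completed fails the run):
1. lever thrown to OFF with its collar dropped home in the notch (value of joint lever below 0.09 rad and value of joint collar below 0.003 m), for 0.2 s.
2. module fully home in the free slot while the lever is at OFF (all of step 1 and distance between module_mid and slot_home below 0.005 m and angle between the z axis of module_mid and the z axis of slot_home, either way round below 0.05 rad), for 0.2 s.
At the end, for the whole second after the job is handed in: The lever is at ON (joint above 0.80 rad) with the collar down (under 3 mm), the blue-handled module is home in the empty slot (within 5 mm of slot_home, upright to 0.05 rad), and the black-handled module is still in the stand (moved under 20 mm) (distance between module_mid and slot_home below 0.005 m and angle between the z axis of module_mid and the z axis of slot_home, either way round below 0.05 rad and value of joint lever above 0.8 rad and value of joint collar below 0.003 m and distance of spare_mid from where it was at the start of the episode below 0.02 m); the robot touches nothing.
It fails at once if the black-handled module is moved more than 20 mm (distance of spare_mid from where it was at the start of the episode above 0.02 m).
It fails at once if a loose thing on the bench is pushed more than 30 mm (distance of any of transformer, tape, driver, jar from where it was at the start of the episode above 0.03 m).
It fails at once if the module falls into the slot (faster than 0.45 m/s within 90 mm above home) (horizontal distance between module_mid and slot_home below 0.02 m and z of module_mid in the frame of slot_home below 0.09 m and linear speed of module above 0.45 m/s).
It also fails if it takes over 72 s, if anything falls off the work surface, if the arm or the gripper's body presses on something with over 40 N, if the wrist force passes 120 N, or if a joint passes its speed limit or range.

ROBOT

A 6-joint arm with a two-finger parallel gripper is mounted at the origin on the work surface. World frame = base frame: x ahead of the robot, y to its left, z up, the work surface at z = 0. Lengths are in mm, angles in rad, forces in N, time in s.
With the tool pointing down it reaches from about 350 to 875 mm from the base axis. Payload 4.2 kg.
Tool frame: the origin (TCP) lies at the very end of the fingers, on their centre line; the grasp point (between the pads) lies 19 mm behind it; z points along the fingers, y is the line along which they close (so a half turn about z gives the same grasp; the last joint's range is limited). The gripper opens to 85 mm and grips with 20 to 120 N. Pads are 22 mm wide; open, the fingers measure 114 mm over their backs; the gripper's body (76 mm by 85 mm) begins 54 mm behind the grasp point. The pads swing forward as they close: fully open they stand 13 mm farther back than shut.
Start: joints at [1.513, 0.385, 0.008, 0, -1.194, -0.259], TCP at [194.672, 593.887, 231.312] pointing down, gripper open.
Joint ranges: [-3.14, 3.14], [-1.21, 2.06], [-1.07, 1.41], [-3.16, 2.05], [-2.99, -0.16], [-3.1, 3.1]. Speed limits (rad/s): [2.79, 2.79, 3.14, 3.14, 3.14, 3.14].

INTERFACE

Orientations are given as a unit quaternion [x, y, z, w].
In Python, from bench import arm, optics gives the robot as it stands. The module is installed in compiled form; this text tells all that it offers.
- The arm moves only by the tool step_arm, never from a script. Its argument "motion" is a list of rows, each an object with "dr": the turn, a rotation vector about the tool's x, y, z in units of 8 degrees (1.0 is 8 degrees), a list of three; "slide": the shift along the tool's x, y, z in mm, a list of three; "jaw": the finger opening in mm, from 0 to 85.4. A call has exactly 8 rows; each row is the pose to reach, as a shift and turn from the pose commanded when the call began, along the tool's axes at that moment; what a row does not reach only later rows make up. A row lasts 1/8 s, in which the tool goes at most 62.5 mm and 10.7 degrees, less where a joint would pass 70% of its speed; a pose out of reach is approached as far as the arm can. A call with a gripper value outside its range is refused whole. The fingers move at their own pace and stop on an object; the grip force is fixed at half the most. Time passes only in rows, so rows that repeat a pose let the fingers close, or fill a call up. It gives the time, the measured TCP pose, the force, the opening and the grip force at its end, in the units of the state.
- arm.read_state(): the state, without advancing time (a new reading comes with each control period).
- optics.get_image(name): name is "side" or "top"; returns the picture (480x640x3 uint8, blue, green, red); there is no depth.
- optics.camera_info(name): a dict with "camera_matrix" (3x3 intrinsics, pixels), "view" (4x4, takes a point from world to camera coordinates). Camera axes: x right, y up, looking along -z (the intrinsics and any distortion apply to the point x, -y, -z); pixel columns grow to the right and rows downward; lengths in mm; the calibration is good to about 2 mm. A picture is of the moment at which its call begins. camera_info takes no time and is no camera call.
- arm.job_done(): hands the job in; it is judged then, once.
The state is a dict: "clock": time; "joints": joint angles; "joint_vel": joint speeds; "joint_efforts": joint torques, N m; "position": TCP position; "ee_rot": TCP orientation; "contact_force": force on the tool from outside, world axes, zero at the start; "wrist_torque": the same for the moment, N m; "gripper_width": finger opening in mm; "grasp_force": force on a finger pad.
Only numpy, scipy, OpenCV 4.12 (cv2) and the standard library are available. Lean on these libraries where they do the work, as an engineer would, in place of code of your own. Each camera call takes 0.05 s, during which the arm holds its last target. There are 200 camera calls.

## Working session

There is one attempt and no reset: what is moved stays moved. The work goes in short steps, Python scripts to look and compute and a tool call to move; the robot and the scene stay as the last step left them, time stands still between calls to the robot, and variables do not carry over. Pictures are saved under pics/ and viewed, at most 10 in all, crops included, and the job is handed in when it is done.

Besides the shell and the picture viewer there is one more tool, called after ">>>" by a JSON object that holds its "api" and its "payload". step_arm: Moves the arm, as the interface text tells. Its arguments: {"type":"object","properties":{"motion":{"type":"array","items":{"type":"object","properties":{"dr":{"type":"array","items":{"type":"number"}},"slide":{"type":"array","items":{"type":"number"}},"jaw":{"type":"number"}}}}},"required":["motion"]}

```bash
mkdir -p pics
python3 - <<'E'
from bench import arm, optics
import cv2
for n in("top","side"):
    cv2.imwrite(f"pics/{n}0.png",optics.get_image(n)); c=optics.camera_info(n); print(c)
s=arm.read_state();print(s)
E
```

```text
{'camera_matrix': array([[611.45998866,   0.        , 320.3837357 ],
       [  0.        , 611.45998866, 240.46770422],
       [  0.        ,   0.        ,   1.        ]]), 'view': array([[ 3.86597414e-02, -9.99248710e-01,  2.72766428e-03,
        -3.09187710e+01],
       [ 9.78904848e-01,  3.84204385e-02,  2.00671794e-01,
        -5.37281541e+02],
       [-2.00625829e-01, -5.08779587e-03,  9.79654731e-01,
        -1.27190732e+03],
       [ 0.00000000e+00,  0.00000000e+00,  0.00000000e+00,
         1.00000000e+00]])}
{'camera_matrix': array([[571.77925965,   0.        , 310.19583435],
       [  0.        , 571.77925965, 248.67321953],
       [  0.        ,   0.        ,   1.        ]]), 'view': array([[ 9.24905689e-01, -3.80100440e-01, -8.55113067e-03,
        -4.83683577e+02],
       [ 2.09649017e-01,  4.91122053e-01,  8.45485907e-01,
        -2.18057674e+02],
       [-3.17169916e-01, -7.83787461e-01,  5.33929265e-01,
        -1.09596190e+03],
       [ 0.00000000e+00,  0.00000000e+00,  0.00000000e+00,
         1.00000000e+00]])}
{'clock': 0.1, 'joints': array([ 1.51257629e+00,  3.85479844e-01,  6.77756387e-03, -4.08904303e-04,
       -1.19404448e+00, -2.58602975e-01]), 'joint_vel': array([-0.00092233, -0.00180072,  0.00050583,  0.00150418,  0.00062017,
       -0.00123301]), 'joint_efforts': array([-3.84574787e-04, -3.93321419e+01,  1.88927740e+01,  4.19799417e+00,
       -2.64487375e-03,  3.28562692e-06]), 'position': array([194.54458936, 593.39861118, 230.34065695]), 'ee_rot': array([ 9.87466728e-01, -1.57824185e-01, -9.15413738e-05,  9.89333929e-04]), 'contact_force': array([0.81768682, 0.02222909, 0.33444622]), 'wrist_torque': array([ 0.00284981, -0.03218866,  0.02413683]), 'grasp_force': 0.0, 'gripper_width': 85.30929014662681}
```

View pics/top0.png

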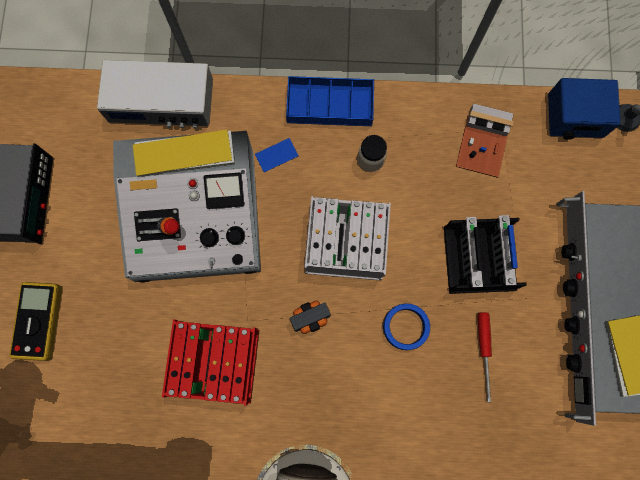

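View pics/side0.png

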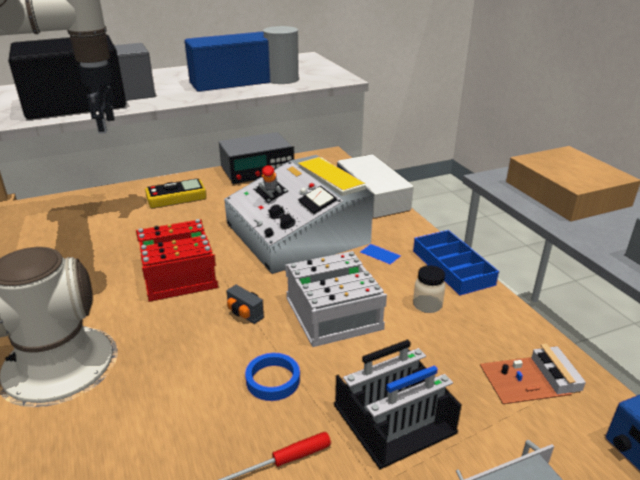

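Candidates:
- Module: blue handle at top (513,247) / side (412,378), against the black handle at side (387,352). The blue tray and tape are not modules.
- Cage: aluminium at (347,237), against the red look-alike at (210,360).
- Lever: red knob at (170,226), against the red lamp at (192,183).

I choose the blue-handled module, the aluminium cage and the knob on the quadrant, and check them in close crops.

Run:
```python
import cv2,numpy as np
t=cv2.imread("pics/top0.png");s=cv2.imread("pics/side0.png")
def c(im,x,y,w,h): return cv2.resize(im[y:y+h,x:x+w],(400,300),interpolation=cv2.INTER_CUBIC)
a=np.vstack([np.hstack([c(t,120,190,80,60),c(s,235,155,80,60)]),np.hstack([c(t,295,190,100,75),c(t,435,205,100,75)])])
cv2.imwrite("pics/crop1.png",a)
b=np.vstack([np.hstack([c(s,280,245,112,84),c(s,330,335,136,102)]),np.hstack([c(t,110,125,160,120),c(t,110,175,160,120)])])
cv2.imwrite("pics/crop2.png",b)
```

```text
(no output)
```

View pics/crop1.png

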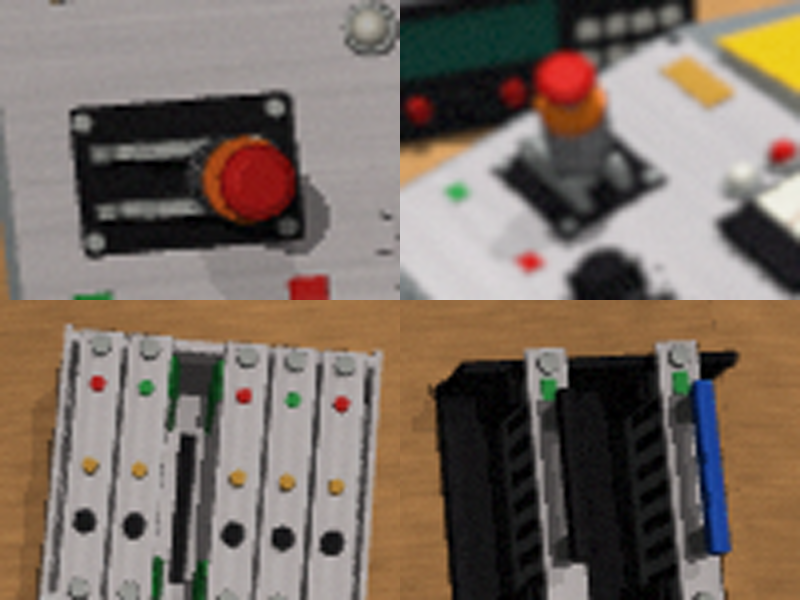

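View pics/crop2.png

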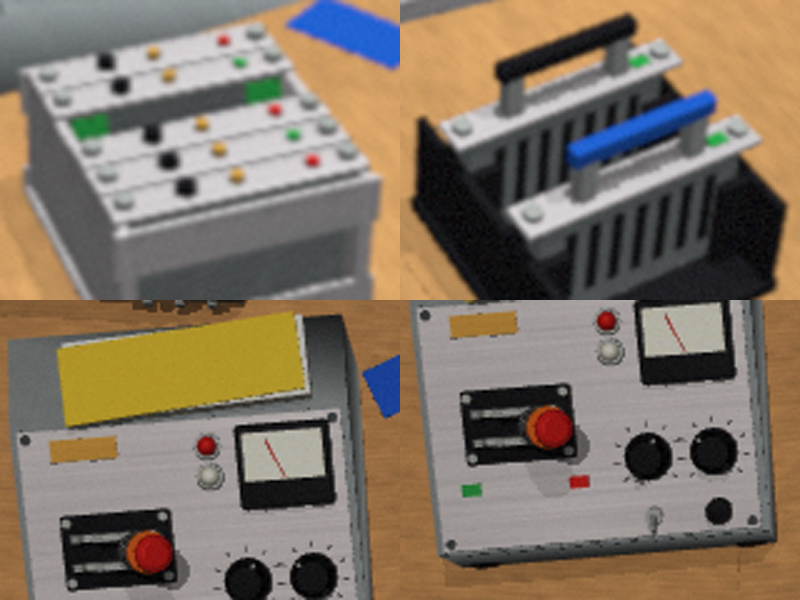

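The crops confirm the choices. The red knob with its orange-banded collar is at the ON side, top (171,226). The aluminium cage's empty row is the third from the left, top about (342,237). The blue bar is the right-hand module in the stand, top (513,247). Next I compute the poses.

```bash
cat > h.py <<'E'
import numpy as np, cv2
from scipy.optimize import least_squares
from scipy.spatial.transform import Rotation as R
from bench import arm, optics
C={n:optics.camera_info(n) for n in("top","side")}
def proj(n,P):
    P=np.atleast_2d(P);V=C[n]["view"];q=(P@V[:3,:3].T+V[:3,3])*[1,-1,-1]
    u=q@C[n]["camera_matrix"].T;return u[:,:2]/u[:,2:]
def tri(pt,ps):
    f=lambda p:np.r_[proj("top",p)[0]-pt,proj("side",p)[0]-ps]
    r=least_squares(f,[500,0,100]);return r.x,np.abs(r.fun).max()
def blob(im,mask,lo,hi):
    pass
def Z(a):c,s=np.cos(a),np.sin(a);return np.array([[c,-s,0],[s,c,0],[0,0,1]])
E
python3 - <<'E'
from h import *
T=cv2.imread("pics/top0.png");S=cv2.imread("pics/side0.png")
def seg(im,x0,y0,x1,y1,f):
    m=f(im[y0:y1,x0:x1].astype(int)).astype(np.uint8)
    n,l,st,ce=cv2.connectedComponentsWithStats(m);i=1+np.argmax(st[1:,4])
    ys,xs=np.where(l==i);r=cv2.minAreaRect(np.c_[xs,ys].astype(np.float32))
    return ce[i]+[x0,y0],np.round(cv2.boxPoints(r)+[x0,y0],1),st[i,4]
red=lambda c:(c[...,2]>110)&(c[...,1]<60)&(c[...,0]<60)
blue=lambda c:(c[...,0]>110)&(c[...,2]<80)&(c[...,0]>c[...,1]+50)
k1=seg(T,150,205,195,245,red);k2=seg(S,250,160,285,190,red)
print("knob",k1[0],k2[0],tri(k1[0],k2[0]))
b1=seg(T,495,215,525,280,blue);b2=seg(S,380,360,445,395,blue)
print("bar",b1,b2,tri(b1[0],b2[0]))
print("bar ends",tri([511.2,225.5],[572/1,0]) if 0 else "")
# cage
tb=np.array([[100,345],[150,348],[247,357],[295,360],[343,365]])/4+[295,190-75]
sf=np.array([[48,75],[62,100],[92,147],[107,173],[123,203]])/(400/112)+[280,245]
sb=np.array([[255,33],[274,57],[309,103],[330,130],[348,158]])/(400/112)+[280,245]
ys=np.array([65,39,-13,-39,-65])
def f(p,full=0):
    x,y,a,h,z=p
    B=np.c_[h+0*ys,ys,z+0*ys]@Z(a).T+[x,y,0];F=np.c_[-h+0*ys,ys,z+0*ys]@Z(a).T+[x,y,0]
    return np.r_[(proj("top",B)-tb),(proj("side",F)-sf),(proj("side",B)-sb)].ravel()
for zz in(0,1):
    r=least_squares(f if zz else (lambda p:f(np.r_[p,97])),[530,-50,0,69]+[97]*zz)
    print("cage",r.x,np.abs(r.fun).max()); a=r.x[2];print("slot",Z(a)@[0,13,0]+[r.x[0],r.x[1],0])
# plate
plt=np.array([[82,122],[275,107],[95,243],[290,227]])/5+[120,190]
scr=np.array([[120,181],[130,273],[250.8,263]])
# panel: console origin (cx,cy,yaw); local panel height 75+.325*(u), u=lx+140
def loc(p,a):return None
def ray(n,uv):
    V=C[n]["view"];d=np.linalg.inv(C[n]["camera_matrix"])@np.r_[uv,1]*[1,-1,-1];return -V[:3,:3].T@V[:3,3],V[:3,:3].T@d
def g(p):
    # unknown cx,cy,yaw,plate centre lx,ly, plate half dims, corner-screw insets
    cx,cy,a,lx,ly,hx,hy,ix,jx=p
    L=[[lx+hx,ly+hy],[lx+hx,ly-hy],[lx-hx,ly+hy],[lx-hx,ly-hy],[jx,ix],[-140+10,ix],[-130,-ix]]
    P=np.array([[u,v,75+.325*(u+140)] for u,v in L])@Z(a).T+[cx,cy,0]
    return (proj("top",P)-np.r_[plt,scr]).ravel()
r=least_squares(g,[600,250,0,-30,50,25,40,120,50]);print("console",r.x,np.abs(r.fun).max())
E
```

```text
knob [170.13043478 225.44099379] [267.34862385 170.74311927] (array([529.60015385, 284.7986132 , 185.05208981]), np.float64(0.14437221709204096))
bar (array([512.74545455, 245.94545455]), array([[508.3, 225.1],
       [512.3, 224.6],
       [517. , 266.9],
       [513. , 267.3]]), np.int32(165)) (array([411.13402062, 377.84536082]), array([[386. , 383.6],
       [434.5, 364.2],
       [437.5, 371.8],
       [389.1, 391.2]]), np.int32(388)) (array([ 526.37573402, -403.71677173,  127.313547  ]), np.float64(0.3753841509162612))
bar ends 
cage [ 5.47039365e+02 -7.03619669e+01 -4.41071454e-02  6.55558034e+01] 2.035092851212198
slot [547.61257189 -57.37461024   0.        ]
cage [ 5.48431408e+02 -6.79795126e+01 -5.58477905e-02  6.54979989e+01
  9.33575084e+01] 1.0992179141560428
slot [549.15705216 -54.99978062   0.        ]
console [ 5.92360534e+02  2.76696126e+02  1.20737598e-01 -3.86126331e+01
  6.02785796e+01  2.41207785e+01  4.04642118e+01  1.27062461e+02
  5.35175041e+01] 0.2430066048615913
```

```bash
cat >> h.py <<'E'
yaw=.1207;n=Z(yaw)@[-.309,0,.951];xh=Z(yaw)@[.951,0,.309];yl=Z(yaw)@[0,1,0]
pivot=np.array([553.3,334,90.5])
def lever(q,d,piv=None):
    "tool pose with TCP at distance d from pivot, lever at joint q"
    b=q-.45;a=np.cos(b)*n-np.sin(b)*yl;z=-a;y=-xh;y=y-z*(y@z);y/=np.linalg.norm(y)
    return (pivot if piv is None else piv)+d*a,np.c_[np.cross(y,z),y,z]
def down(pos,ang):
    "tool down, tool x at world angle ang"
    return np.array(pos,float),np.c_[[np.cos(ang),np.sin(ang),0],[np.sin(ang),-np.cos(ang),0],[0,0,-1]]
def plan(*tg,base=None):
    s=arm.read_state()
    p0,R0=(s["position"],R.from_quat(s["ee_rot"]).as_matrix()) if base is None else base
    for p,Q in tg:
        print("slide",np.round(R0.T@(p-p0),1).tolist(),"dr",np.round(np.degrees(R.from_matrix(R0.T@Q).as_rotvec())/8,2).tolist())
    print("at",np.round(p0,1),"F",np.round(s["contact_force"],1),"w",round(s["gripper_width"],1),round(s["grasp_force"]),"t",round(s["clock"],2),"q",np.round(s["joints"],2))
E
python3 -c "
from h import *
plan(lever(.9,175),lever(.9,64))"
```

```text
slide [409.9, 224.3, -9.5] dr [3.76, -1.59, 7.4]
slide [417.4, 167.2, 85.4] dr [3.76, -1.59, 7.4]
at [194.5 593.4 230.3] F [0.8 0.  0.3] w 85.3 0 t 0.1 q [ 1.51  0.39  0.01 -0.   -1.19 -0.26]
```

>>> {"api": "step_arm", "payload": {"motion": [{"slide":[40,20,-20],"dr":[0.4,-0.2,0.8],"jaw":85},{"slide":[95,50,-35],"dr":[0.9,-0.4,1.8],"jaw":85},{"slide":[150,80,-40],"dr":[1.4,-0.6,2.8],"jaw":85},{"slide":[205,112,-40],"dr":[1.9,-0.8,3.7],"jaw":85},{"slide":[260,140,-40],"dr":[2.4,-1.0,4.7],"jaw":85},{"slide":[310,170,-35],"dr":[2.8,-1.2,5.6],"jaw":85},{"slide":[360,197,-25],"dr":[3.3,-1.4,6.5],"jaw":85},{"slide":[410,224,-10],"dr":[3.76,-1.59,7.4],"jaw":85}]}}

```text
clock: 1.1
position: [515.5, 251.7, 241.5]
ee_rot: [0.742, -0.613, -0.064, -0.262]
contact_force: [0.7, 0.3, -0.3]
gripper_width: 85.0
grasp_force: 0.0
```

```bash
python3 -c "
from h import *
plan(lever(.9,175),lever(.9,64))"
```

```text
slide [-0.6, 1.5, 1.1] dr [-0.03, 0.02, -0.03]
slide [-0.3, 1.9, 112.1] dr [-0.03, 0.02, -0.03]
at [515.5 251.7 241.5] F [ 0.7  0.3 -0.3] w 85.0 0 t 1.1 q [ 0.57  0.13 -0.27 -0.42 -0.74 -0.13]
```

>>> {"api": "step_arm", "payload": {"motion": [{"slide":[0,2,20],"dr":[0,0,0],"jaw":85},{"slide":[0,2,40],"dr":[0,0,0],"jaw":85},{"slide":[0,2,60],"dr":[0,0,0],"jaw":85},{"slide":[0,2,80],"dr":[0,0,0],"jaw":80},{"slide":[0,2,97],"dr":[0,0,0],"jaw":70},{"slide":[0,2,112],"dr":[0,0,0],"jaw":60},{"slide":[0,2,112],"dr":[0,0,0],"jaw":50},{"slide":[0,2,112],"dr":[0,0,0],"jaw":44}]}}

```text
clock: 2.1
position: [537.9, 305.5, 145.3]
ee_rot: [0.744, -0.612, -0.064, -0.261]
contact_force: [0.5, 0.1, 0.5]
gripper_width: 44.3
grasp_force: 0.0
```

Run:
```python
from h import *
plan(lever(.9,64))
t=optics.get_image("top");s=optics.get_image("side")
c=lambda im,x,y,w,h:cv2.resize(im[y:y+h,x:x+w],(400,300),interpolation=cv2.INTER_CUBIC)
cv2.imwrite("pics/grip.png",np.hstack([c(t,120,185,100,75),c(s,220,145,100,75)]))
p=lever(.9,64)[0];print(proj("side",np.array([lever(.9,d)[0] for d in(64,83,97,120)])))
```

```text
slide [1.4, -0.9, -0.3] dr [-0.01, 0.01, 0.0]
at [537.9 305.5 145.3] F [0.5 0.1 0.5] w 44.3 0 t 2.1 q [ 0.62  0.31 -0.28 -0.5  -0.55 -0.06]
[[269.32377398 181.71447248]
 [268.54356819 177.45515137]
 [267.95656525 174.25056862]
 [266.96907868 168.85965448]]
```

View pics/grip.png

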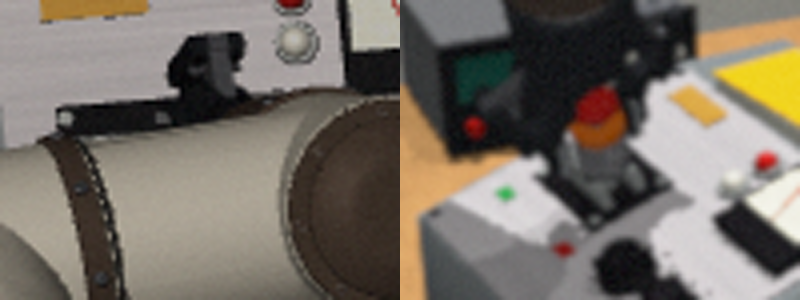

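The side crop shows the knob and orange band at crop (598,110) between the fingers, within about 2 mm of the predicted axis. Closing on it now.

>>> {"api": "step_arm", "payload": {"motion": [{"slide":[1,-1,0],"dr":[0,0,0],"jaw":40},{"slide":[1,-1,0],"dr":[0,0,0],"jaw":37},{"slide":[1,-1,0],"dr":[0,0,0],"jaw":34},{"slide":[1,-1,0],"dr":[0,0,0],"jaw":31},{"slide":[1,-1,0],"dr":[0,0,0],"jaw":28},{"slide":[1,-1,0],"dr":[0,0,0],"jaw":26},{"slide":[1,-1,0],"dr":[0,0,0],"jaw":26},{"slide":[1,-1,0],"dr":[0,0,0],"jaw":26}]}}

```text
clock: 3.2
position: [540.2, 304.6, 146.2]
ee_rot: [0.743, -0.612, -0.063, -0.262]
contact_force: [1.2, -3.4, 5.2]
gripper_width: 32.4
grasp_force: 59.2
```

Run:
```python
from h import *
s=arm.read_state();Q=R.from_quat(s["ee_rot"]).as_matrix()
print("tool force",Q.T@s["contact_force"],Q.T@s["wrist_torque"])
plan(lever(.9,64),lever(.9,74.5))
```

```text
tool force [ 1.15010276 -2.34350721 -5.78579271] [0.26542724 1.22332823 0.00985487]
slide [0.4, 1.5, 0.3] dr [-0.03, 0.01, 0.01]
slide [0.4, 1.4, -10.2] dr [-0.03, 0.01, 0.01]
at [540.2 304.6 146.2] F [ 1.2 -3.4  5.2] w 32.4 59 t 3.2 q [ 0.62  0.31 -0.28 -0.5  -0.55 -0.05]
```

>>> {"api": "step_arm", "payload": {"motion": [{"slide":[0,0,-2],"dr":[0,0,0],"jaw":26},{"slide":[0,0,-4],"dr":[0,0,0],"jaw":26},{"slide":[0,0,-6],"dr":[0,0,0],"jaw":26},{"slide":[0,0,-8],"dr":[0,0,0],"jaw":26},{"slide":[0,0,-9],"dr":[0,0,0],"jaw":26},{"slide":[0,0,-10],"dr":[0,0,0],"jaw":26},{"slide":[0,0,-10.5],"dr":[0,0,0],"jaw":26},{"slide":[0,0,-10.5],"dr":[0,0,0],"jaw":26}]}}

```text
clock: 4.2
position: [538.1, 300.7, 153.6]
ee_rot: [0.743, -0.612, -0.063, -0.262]
contact_force: [8.2, 2.7, -4.1]
gripper_width: 32.3
grasp_force: 60.1
```

Run:
```python
from h import *
s=arm.read_state();Q=R.from_quat(s["ee_rot"]).as_matrix()
print("tool force",Q.T@s["contact_force"],Q.T@s["wrist_torque"])
p,r=lever(.9,74.5);off=s["position"]-p
off-=n*0
piv=pivot+off*1
plan(*[lever(.9-.925*i/8,74.5,piv) for i in range(1,9)])
print(off@xh,off@yl,off@n)
```

```text
tool force [ 1.26935131 -6.76374503  6.60533436] [ 1.31449138  1.00719334 -0.03693398]
slide [-8.6, 0.0, 0.5] dr [-0.03, 0.84, -0.0]
slide [-17.1, 0.0, 2.0] dr [-0.03, 1.67, -0.0]
slide [-25.3, 0.0, 4.5] dr [-0.03, 2.5, -0.0]
slide [-33.2, 0.0, 7.9] dr [-0.03, 3.33, -0.01]
slide [-40.7, 0.0, 12.2] dr [-0.03, 4.16, -0.01]
slide [-47.6, 0.1, 17.3] dr [-0.03, 4.98, -0.01]
slide [-53.9, 0.1, 23.2] dr [-0.03, 5.81, -0.01]
slide [-59.4, 0.1, 29.8] dr [-0.03, 6.64, -0.01]
at [538.1 300.7 153.6] F [ 8.2  2.7 -4.1] w 32.3 60 t 4.2 q [ 0.62  0.3  -0.28 -0.49 -0.56 -0.06]
1.3611788526976494 1.174794706239673 -1.2211632564839712
```

Run:
```python
from h import *
s=arm.read_state()
p,r=lever(.9,74.5);off=s["position"]-p; a=-r[:,2]; d=74.5+off@a; lat=off-a*(off@a)
print(d,lat@xh,lat@yl,lat@n)
piv=pivot+xh*(lat@xh+.7)
plan(lever(.9,d+2.5,piv),*[lever(.9-.94*i/7,d+2.7,piv) for i in range(1,8)])
```

```text
72.88941187732887 1.3611788526976492 0.4742443832288188 0.22891502222872975
slide [0.5, -0.7, -2.5] dr [-0.03, 0.01, 0.0]
slide [-9.6, -0.7, -2.0] dr [-0.03, 0.98, -0.0]
slide [-19.5, -0.7, 0.1] dr [-0.03, 1.94, -0.0]
slide [-29.1, -0.7, 3.4] dr [-0.03, 2.9, -0.0]
slide [-38.1, -0.7, 8.0] dr [-0.03, 3.86, -0.01]
slide [-46.5, -0.7, 13.8] dr [-0.03, 4.82, -0.01]
slide [-54.0, -0.6, 20.7] dr [-0.03, 5.79, -0.01]
slide [-60.5, -0.6, 28.4] dr [-0.03, 6.75, -0.01]
at [538.1 300.7 153.6] F [ 8.2  2.7 -4.1] w 32.3 60 t 4.2 q [ 0.62  0.3  -0.28 -0.49 -0.56 -0.06]
```

>>> {"api": "step_arm", "payload": {"motion": [{"slide":[0,-0.7,-1.5],"dr":[0,0,0],"jaw":26},{"slide":[0,-0.7,-2.5],"dr":[0,0,0],"jaw":26},{"slide":[0,-0.7,-2.5],"dr":[0,0,0],"jaw":26},{"slide":[-4.5,-0.7,-2.4],"dr":[0,0.5,0],"jaw":26},{"slide":[-9.6,-0.7,-2],"dr":[0,0.98,0],"jaw":26},{"slide":[-19.5,-0.7,0],"dr":[0,1.94,0],"jaw":26},{"slide":[-29,-0.7,3.4],"dr":[0,2.9,0],"jaw":26},{"slide":[-29,-0.7,3.4],"dr":[0,2.9,0],"jaw":26}]}}

```text
clock: 5.2
position: [531.7, 329.6, 161.6]
ee_rot: [0.743, -0.65, 0.087, -0.133]
contact_force: [17.2, 0.8, -11.7]
gripper_width: 32.6
grasp_force: 62.8
```

Run:
```python
from h import *
s=arm.read_state();Q=R.from_quat(s["ee_rot"]).as_matrix()
print("tool force",Q.T@s["contact_force"],Q.T@s["wrist_torque"])
q=.9-.94*3/7
p,r=lever(q,74.5);off=s["position"]-p; a=-r[:,2]; d=74.5+off@a; lat=off-a*(off@a)
print(d,lat@xh,lat@yl,lat@n)
piv=pivot+lat
plan(*[lever(q-(q+.04)*i/6,d,piv) for i in range(1,7)])
```

```text
tool force [  2.11702131 -12.67570499  16.36057376] [3.6822297  0.47962347 0.10789231]
74.39624146707757 1.080216545300381 1.7151174717998294 0.08090326045179022
slide [-6.7, -0.0, 0.3] dr [-0.01, 0.63, 0.03]
slide [-13.3, -0.1, 1.2] dr [-0.01, 1.28, 0.03]
slide [-19.7, -0.1, 2.6] dr [-0.02, 1.92, 0.03]
slide [-26.1, -0.1, 4.7] dr [-0.02, 2.56, 0.03]
slide [-32.2, -0.1, 7.3] dr [-0.02, 3.2, 0.03]
slide [-38.1, -0.1, 10.4] dr [-0.02, 3.84, 0.03]
at [531.7 329.6 161.6] F [ 17.2   0.8 -11.7] w 32.6 63 t 5.2 q [ 0.89  0.31 -0.45  0.35 -0.57 -1.03]
```

>>> {"api": "step_arm", "payload": {"motion": [{"slide":[-6.7,-0.5,0.8],"dr":[0,0.63,0],"jaw":26},{"slide":[-13.3,-0.5,1.7],"dr":[0,1.28,0],"jaw":26},{"slide":[-19.7,-0.5,3.1],"dr":[0,1.92,0],"jaw":26},{"slide":[-26.1,-0.5,5.2],"dr":[0,2.56,0],"jaw":26},{"slide":[-32.2,-0.5,7.8],"dr":[0,3.2,0],"jaw":26},{"slide":[-36,-0.5,9.6],"dr":[0,3.6,0],"jaw":26},{"slide":[-39,-0.5,11.4],"dr":[0,3.9,0],"jaw":26},{"slide":[-39,-0.5,11.4],"dr":[0,3.9,0],"jaw":26}]}}

```text
clock: 6.2
position: [530.4, 363.0, 152.9]
ee_rot: [0.689, -0.664, 0.285, 0.052]
contact_force: [12.4, -7.4, -1.7]
gripper_width: 32.5
grasp_force: 62.4
```

```bash
cat >> h.py <<'E'
def levinfo(q):
    s=arm.read_state();Q=R.from_quat(s["ee_rot"]).as_matrix()
    print("tool force",np.round(Q.T@s["contact_force"],1),np.round(Q.T@s["wrist_torque"],2))
    p,r=lever(q,74.5);off=s["position"]-p; a=-r[:,2]; d=74.5+off@a; lat=off-a*(off@a)
    print(np.round([d,lat@xh,lat@yl,lat@n],2)); v=s["position"]-pivot;w=Q[:,2]*-1
    print("q from tilt",.45-np.arctan2(w@yl,w@n),"from pos",.45-np.arctan2(v@yl,v@n))
E
python3 -c "
from h import *
levinfo(0);plan(lever(0,74))"
```

```text
tool force [  5.2 -10.4   8.8] [2.28 0.16 0.2 ]
[ 7.257e+01  9.600e-01  3.000e-02 -1.000e-02]
q from tilt -0.05733412812040933 from pos -0.0004586669526843723
slide [0.1, 1.0, -1.4] dr [0.02, -0.41, -0.0]
at [530.4 363.  152.9] F [12.4 -7.4 -1.7] w 32.5 62 t 6.2 q [ 1.05  0.54 -0.27  0.6  -1.11 -1.39]
```

>>> {"api": "step_arm", "payload": {"motion": [{"slide":[0,0,2],"dr":[0,-0.2,0],"jaw":26},{"slide":[0,0,4],"dr":[0,-0.3,0],"jaw":26},{"slide":[0,0,6],"dr":[0,-0.4,0],"jaw":26},{"slide":[0,0,8],"dr":[0,-0.4,0],"jaw":26},{"slide":[0,0,10],"dr":[0,-0.4,0],"jaw":26},{"slide":[0,0,10],"dr":[0,-0.4,0],"jaw":26},{"slide":[0,0,10],"dr":[0,-0.4,0],"jaw":50},{"slide":[0,0,10],"dr":[0,-0.4,0],"jaw":85}]}}

```text
clock: 7.2
position: [532.1, 361.5, 145.0]
ee_rot: [0.699, -0.665, 0.263, 0.03]
contact_force: [-0.6, -0.8, 1.1]
gripper_width: 66.7
grasp_force: 0.0
```

```bash
python3 -c "
from h import *
levinfo(0);plan(lever(0,175))"
```

```text
tool force [ 1.2  0.4 -0.8] [-0.61 -0.79 -0.04]
[ 6.46e+01 -2.00e-02  1.76e+00 -8.50e-01]
q from tilt 0.006379469017337991 from pos -0.030375677360186204
slide [1.3, 0.1, -110.4] dr [0.01, 0.05, 0.0]
at [532.1 361.5 145. ] F [-0.6 -0.8  1.1] w 66.7 0 t 7.2 q [ 1.04  0.52 -0.31  0.6  -1.03 -1.38]
```

>>> {"api": "step_arm", "payload": {"motion": [{"slide":[0,0,-5],"dr":[0,0,0],"jaw":85},{"slide":[1,0,-20],"dr":[0,0,0],"jaw":85},{"slide":[1,0,-40],"dr":[0,0,0],"jaw":85},{"slide":[1,0,-60],"dr":[0,0,0],"jaw":85},{"slide":[1,0,-80],"dr":[0,0,0],"jaw":85},{"slide":[1,0,-95],"dr":[0,0,0],"jaw":85},{"slide":[1,0,-110],"dr":[0,0,0],"jaw":85},{"slide":[1,0,-120],"dr":[0,0,0],"jaw":85}]}}

```text
clock: 8.2
position: [493.0, 408.5, 250.2]
ee_rot: [0.699, -0.665, 0.263, 0.029]
contact_force: [0.1, 0.7, 0.2]
gripper_width: 85.1
grasp_force: 0.0
```

Run:
```python
from h import *
t=optics.get_image("top");s=optics.get_image("side")
c=lambda im,x,y,w,h:cv2.resize(im[y:y+h,x:x+w],(400,300),interpolation=cv2.INTER_CUBIC)
cv2.imwrite("pics/off.png",np.hstack([c(t,110,185,100,75),c(s,220,145,100,75)]))
lt=lambda q,d:pivot+1*xh+d*-lever(q,0)[1][:,2]
for q in(0,.1):
  P=np.array([lt(q,d) for d in(97,108,120)]);print((proj("top",P)-[110,185])*4,(proj("side",P)-[220,145])*4+[400,0])
# bar yaw / pose
def ends(p): 
    x,y,a,z=p; L=np.c_[[-45,45],[0,0],[0,0]]@Z(a).T+[x,y,z]; return np.r_[(proj("top",L)[::-1]-[[510.8,225.2],[515.,267.2]]).ravel(),(proj("side",L)-[[388.5,387.],[435.5,368.]]).ravel()]
r=least_squares(ends,[526,-404,0,127]);print("bar",r.x,r.fun)
plan(down([526,-404,240],r.x[2]+np.pi/2))
```

```text
[[ 66.81561316 174.74094987]
 [ 51.22704721 177.37034619]
 [ 33.92398182 180.28893514]] [[535.80958163  67.89201337]
 [527.40498722  52.5624296 ]
 [518.20021926  35.77336701]]
[[ 82.79761997 174.00525988]
 [ 69.12342505 176.55291384]
 [ 53.93360139 179.38294622]] [[539.63775109  67.95418921]
 [531.62018336  52.52573719]
 [522.82609535  35.60300331]]
bar [ 5.27505889e+02 -4.04171481e+02  8.17888317e-02  1.28056896e+02] [-0.1910805  -0.90692281  0.28383746  0.25362245 -0.83489586  0.40137159
  0.40825543 -0.21790197]
slide [737.9, 65.5, 336.1] dr [-4.74, 3.51, 21.48]
at [493.2 408.8 250.4] F [ 0.2 -0.3  0.1] w 85.0 0 t 8.3 q [ 1.14  0.45 -0.12  0.5  -1.28 -1.31]
```

View pics/off.png

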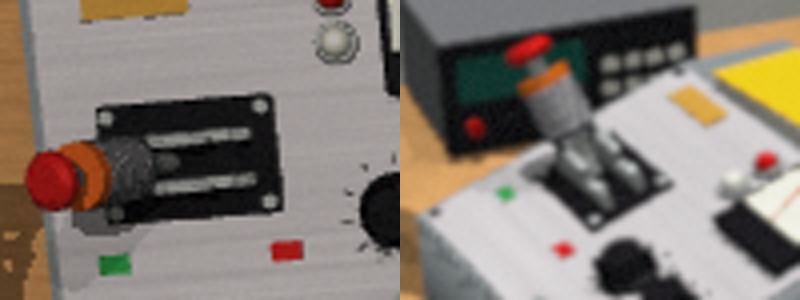

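Lever is leaning left at OFF: knob at crop (50,180), orange band at (85,175) with a gap below the knob, so the collar is down. Next is the module.

Run:
```python
from h import *
s=arm.read_state();a=down([0,0,0],.08-np.pi)[1]
Q0=R.from_quat(s["ee_rot"]);d=(Q0.inv()*R.from_matrix(a)).as_rotvec()
tg=[]
for i in range(1,17):
    f=i/16;p=s["position"]*(1-f)+f*np.array([527,-404,240])
    tg.append((p,(Q0*R.from_rotvec(d*min(1,f*2))).as_matrix()))
plan(*tg[:8])
```

```text
slide [46.1, 4.0, 21.0] dr [-0.52, -0.08, 1.34]
slide [92.2, 8.1, 42.1] dr [-1.05, -0.15, 2.69]
slide [138.4, 12.1, 63.1] dr [-1.57, -0.23, 4.03]
slide [184.5, 16.1, 84.1] dr [-2.09, -0.31, 5.37]
slide [230.6, 20.2, 105.1] dr [-2.62, -0.39, 6.72]
slide [276.7, 24.2, 126.2] dr [-3.14, -0.46, 8.06]
slide [322.8, 28.2, 147.2] dr [-3.67, -0.54, 9.4]
slide [369.0, 32.3, 168.2] dr [-4.19, -0.62, 10.75]
at [493.2 408.8 250.4] F [ 0.2 -0.3  0.1] w 85.0 0 t 8.3 q [ 1.14  0.45 -0.12  0.5  -1.28 -1.31]
```

>>> {"api": "step_arm", "payload": {"motion": [{"slide":[46,4,20],"dr":[-0.5,0,1.2],"jaw":85},{"slide":[92,8,41],"dr":[-1,-0.1,2.4],"jaw":85},{"slide":[138,12,62],"dr":[-1.4,-0.2,3.6],"jaw":85},{"slide":[184,16,83],"dr":[-1.9,-0.3,4.8],"jaw":85},{"slide":[230,20,104],"dr":[-2.4,-0.4,6],"jaw":85},{"slide":[277,24,125],"dr":[-2.8,-0.4,7.2],"jaw":85},{"slide":[323,28,146],"dr":[-3.3,-0.5,8.4],"jaw":85},{"slide":[369,32,167],"dr":[-3.8,-0.6,9.6],"jaw":85}]}}

```text
clock: 9.3
position: [509.3, 0.3, 245.6]
ee_rot: [-0.117, 0.993, -0.026, -0.005]
contact_force: [1.2, 0.0, -0.3]
gripper_width: 85.1
grasp_force: 0.0
```

Run:
```python
from h import *
plan(down([527,-404,240],.08-np.pi))
```

```text
slide [76.3, -396.6, 27.1] dr [-0.37, -0.08, 1.1]
at [5.093e+02 3.000e-01 2.456e+02] F [ 1.2  0.  -0.3] w 85.1 0 t 9.3 q [ 0.35  0.18 -0.27  0.05 -1.15 -1.71]
```

>>> {"api": "step_arm", "payload": {"motion": [{"slide":[9,-49,3],"dr":[0,0,0.1],"jaw":85},{"slide":[19,-99,7],"dr":[-0.1,0,0.3],"jaw":70},{"slide":[28,-149,10],"dr":[-0.1,0,0.4],"jaw":60},{"slide":[38,-198,14],"dr":[-0.2,0,0.6],"jaw":50},{"slide":[48,-248,17],"dr":[-0.2,0,0.7],"jaw":45},{"slide":[57,-298,20],"dr":[-0.3,-0.1,0.8],"jaw":40},{"slide":[67,-347,24],"dr":[-0.3,-0.1,1],"jaw":40},{"slide":[76.3,-396.6,27],"dr":[-0.37,-0.08,1.1],"jaw":40}]}}

```text
clock: 10.3
position: [528.8, -403.8, 240.4]
ee_rot: [-0.042, 0.999, -0.001, -0.001]
contact_force: [2.1, -0.2, -0.5]
gripper_width: 39.8
grasp_force: 0.0
```

Run:
```python
from h import *
plan(down([527,-404,240],.08-np.pi),down([527,-404,140],.08-np.pi),down([527,-404,108],.08-np.pi))
```

```text
slide [1.8, -0.0, 0.4] dr [-0.01, -0.01, 0.03]
slide [1.7, 0.1, 100.4] dr [-0.01, -0.01, 0.03]
slide [1.7, 0.1, 132.4] dr [-0.01, -0.01, 0.03]
at [ 528.8 -403.8  240.4] F [ 2.1 -0.2 -0.5] w 39.8 0 t 10.3 q [-0.41  0.45  0.13  0.   -1.25 -1.08]
```

>>> {"api": "step_arm", "payload": {"motion": [{"slide":[1.7,0,30],"dr":[0,0,0],"jaw":40},{"slide":[1.7,0,60],"dr":[0,0,0],"jaw":40},{"slide":[1.7,0,90],"dr":[0,0,0],"jaw":40},{"slide":[1.7,0,110],"dr":[0,0,0],"jaw":40},{"slide":[1.7,0,125],"dr":[0,0,0],"jaw":40},{"slide":[1.7,0,132],"dr":[0,0,0],"jaw":40},{"slide":[1.7,0,132],"dr":[0,0,0],"jaw":34},{"slide":[1.7,0,132],"dr":[0,0,0],"jaw":30}]}}

```text
clock: 11.3
position: [528.5, -403.0, 110.2]
ee_rot: [-0.043, 0.999, -0.002, 0.001]
contact_force: [0.7, -0.3, -0.1]
gripper_width: 30.0
grasp_force: 0.0
```

>>> {"api": "step_arm", "payload": {"motion": [{"slide":[0,0,0],"dr":[0,0,0],"jaw":25},{"slide":[0,0,0],"dr":[0,0,0],"jaw":20},{"slide":[0,0,0],"dr":[0,0,0],"jaw":17},{"slide":[0,0,0],"dr":[0,0,0],"jaw":14},{"slide":[0,0,0],"dr":[0,0,0],"jaw":11},{"slide":[0,0,0],"dr":[0,0,0],"jaw":8},{"slide":[0,0,0],"dr":[0,0,0],"jaw":4},{"slide":[0,0,0],"dr":[0,0,0],"jaw":4}]}}

```text
clock: 12.3
position: [528.1, -402.8, 109.4]
ee_rot: [-0.043, 0.999, -0.001, 0.0]
contact_force: [0.8, -0.6, 1.2]
gripper_width: 8.6
grasp_force: 58.8
```

Run:
```python
from h import *
s=arm.read_state();Q=R.from_quat(s["ee_rot"]).as_matrix()
print("tool force",Q.T@s["contact_force"],Q.T@s["wrist_torque"])
plan(down([527,-404,108],.08-np.pi))
```

```text
tool force [-0.73604624 -0.66213576 -1.17135481] [ 0.18925938  0.03471581 -0.0182965 ]
slide [1.2, -1.1, 1.4] dr [-0.02, 0.0, 0.04]
at [ 528.1 -402.8  109.4] F [ 0.8 -0.6  1.2] w 8.6 59 t 12.3 q [-0.41  0.55 -0.05  0.   -0.97 -1.08]
```

>>> {"api": "step_arm", "payload": {"motion": [{"slide":[0,0,-6],"dr":[0,0,0],"jaw":4},{"slide":[0,0,-18],"dr":[0,0,0],"jaw":4},{"slide":[0,0,-34],"dr":[0,0,0],"jaw":4},{"slide":[0,0,-52],"dr":[0,0,0],"jaw":4},{"slide":[0,0,-72],"dr":[0,0,0],"jaw":4},{"slide":[0,0,-95],"dr":[0,0,0],"jaw":4},{"slide":[0,0,-120],"dr":[0,0,0],"jaw":4},{"slide":[0,0,-140],"dr":[0,0,0],"jaw":4}]}}

```text
clock: 13.3
position: [528.1, -402.4, 251.9]
ee_rot: [-0.043, 0.999, -0.002, 0.001]
contact_force: [-0.2, -0.6, -4.4]
gripper_width: 8.9
grasp_force: 58.5
```

Run:
```python
from h import *
s=arm.read_state();Q=R.from_quat(s["ee_rot"]).as_matrix()
print("tool force",Q.T@s["contact_force"],Q.T@s["wrist_torque"])
plan(down([549,-56,249],-.055-np.pi))
```

```text
tool force [ 0.21426429 -0.5439861   4.38274066] [-0.04716452 -0.03855581 -0.06430016]
slide [-50.6, 343.3, 1.7] dr [-0.03, 0.02, 1.01]
at [ 528.1 -402.4  251.9] F [-0.2 -0.6 -4.4] w 8.9 59 t 13.3 q [-0.41  0.44  0.14  0.   -1.27 -1.08]
```

>>> {"api": "step_arm", "payload": {"motion": [{"slide":[-4,25,0],"dr":[0,0,0.1],"jaw":4},{"slide":[-11,72,0],"dr":[0,0,0.2],"jaw":4},{"slide":[-19,124,0],"dr":[0,0,0.4],"jaw":4},{"slide":[-27,180,0],"dr":[0,0,0.55],"jaw":4},{"slide":[-35,236,0],"dr":[0,0,0.7],"jaw":4},{"slide":[-43,290,0],"dr":[0,0,0.85],"jaw":4},{"slide":[-48,325,0],"dr":[0,0,0.95],"jaw":4},{"slide":[-50.6,343,1],"dr":[0,0,1.01],"jaw":4}]}}

```text
clock: 14.3
position: [549.1, -54.2, 249.1]
ee_rot: [0.027, 1.0, -0.001, 0.001]
contact_force: [-0.8, -0.8, -4.0]
gripper_width: 8.6
grasp_force: 58.7
```

Run:
```python
from h import *
plan(down([549,-56,249],-.055-np.pi))
s=optics.get_image("side");t=optics.get_image("top")
cv2.imwrite("pics/side1.png",s);cv2.imwrite("pics/top1.png",t)
cv2.imwrite("pics/side1c.png",cv2.resize(s[185:335,270:400],(690,796))[:600] if 0 else cv2.resize(s[190:340,270:390],(480,600),interpolation=cv2.INTER_CUBIC))
```

```text
slide [-0.0, -1.8, 0.1] dr [-0.01, 0.02, 0.01]
at [549.1 -54.2 249.1] F [-0.8 -0.8 -4. ] w 8.6 59 t 14.3 q [ 0.2   0.25 -0.15  0.   -1.17 -1.82]
```

View pics/side1c.png

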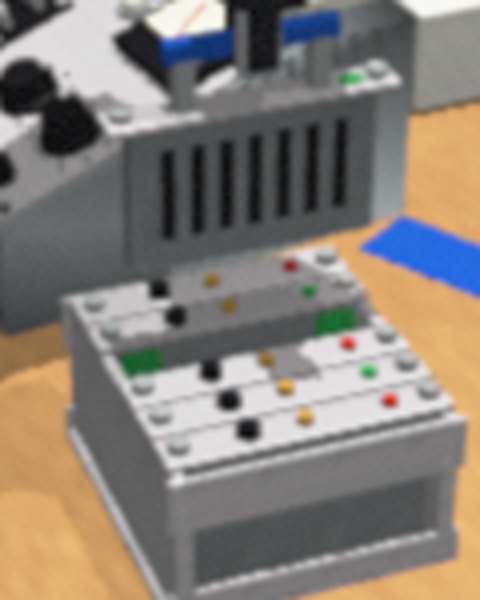

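The module hangs level over the cage (plate screws at crop (122,115) and (377,68)). The empty row is visible between the green guides at (140,360) and (335,320). I compute the relative offset from the screws, using the same features in the same camera.

Run:
```python
from h import *
k=lambda a:(np.array(a)+.5)/4-.5+[270,190]
L=k([[95,305],[110,332],[142,384],[160,416],[178,446]]);B=k([[325,257],[344,284],[385,336],[407,363],[430,391]])
M=k([[122,115],[377,68]])
ys=np.array([65,39,-13,-39,-65]);z=95.5
def f(p):
    x,y,a,h=p;o=0*ys
    return np.r_[proj("side",np.c_[o-h,ys,o+z]@Z(a).T+[x,y,0])-L,proj("side",np.c_[o+h,ys,o+z]@Z(a).T+[x,y,0])-B].ravel()
r=least_squares(f,[548,-68,-.05,67]);x,y,a,h=r.x;sl=Z(a)@[0,13,0]+[x,y,0];print("cage",r.x,np.sqrt(np.mean(r.fun**2)),"slot",sl)
s=arm.read_state();zt=z+s["position"][2]-109.4
for fixh in(h,None):
    g=lambda p:(proj("side",np.array([[-(fixh or p[3]),0,zt],[(fixh or p[3]),0,zt]])@Z(p[2]).T+[p[0],p[1],0])-M).ravel()
    m=least_squares(g,[549,-54,-.05]+([] if fixh else [67]));print("module",m.x,m.fun,"TCP",s["position"])
    print("shift",sl[:2]-m.x[:2],"turn",a-m.x[2])
print(proj("side",np.array([[549,-55,zt]])))
# top: row line through screws earlier
```

```text
cage [ 5.47539257e+02 -6.85557250e+01 -5.14370648e-02  6.57033916e+01] 0.256264360606229 slot [548.20764427 -55.57291869   0.        ]
module [ 5.50105996e+02 -5.26196446e+01 -4.76674703e-02] [ 0.17548247 -0.12326636 -0.18100945  0.16797267] TCP [549.09000035 -54.422203   248.72835609]
shift [-1.89835163 -2.95327405] turn -0.00376959445944193
module [ 5.50186386e+02 -5.25344101e+01 -4.12448377e-02  6.62470841e+01] [5.68434189e-14 0.00000000e+00 0.00000000e+00 0.00000000e+00] TCP [549.09000035 -54.422203   248.72835609]
shift [-1.9787421  -3.03850857] turn -0.010192227074990179
[[332.50809521 213.08125582]]
```

Run:
```python
from h import *
plan(down([547.3,-57,195],-.058-np.pi),down([547.3,-57,165],-.058-np.pi))
```

```text
slide [1.8, -2.6, 53.7] dr [-0.01, 0.02, 0.04]
slide [1.8, -2.5, 83.7] dr [-0.01, 0.02, 0.04]
at [549.1 -54.4 248.7] F [ 0.2 -0.1 -3.2] w 8.6 59 t 14.4 q [ 0.2   0.25 -0.15  0.   -1.17 -1.82]
```

>>> {"api": "step_arm", "payload": {"motion": [{"slide":[1.8,-2.6,10],"dr":[0,0.02,0.04],"jaw":4},{"slide":[1.8,-2.6,25],"dr":[0,0.02,0.04],"jaw":4},{"slide":[1.8,-2.6,40],"dr":[0,0.02,0.04],"jaw":4},{"slide":[1.8,-2.6,50],"dr":[0,0.02,0.04],"jaw":4},{"slide":[1.8,-2.6,56],"dr":[0,0.02,0.04],"jaw":4},{"slide":[1.8,-2.6,61],"dr":[0,0.02,0.04],"jaw":4},{"slide":[1.8,-2.6,65],"dr":[0,0.02,0.04],"jaw":4},{"slide":[1.8,-2.6,68],"dr":[0,0.02,0.04],"jaw":4}]}}

```text
clock: 15.4
position: [547.6, -58.6, 179.8]
ee_rot: [0.03, 1.0, -0.001, -0.0]
contact_force: [-0.8, 1.9, -1.5]
gripper_width: 8.5
grasp_force: 59.0
```

Run:
```python
from h import *
s=arm.read_state();Q=R.from_quat(s["ee_rot"]).as_matrix()
print("tool force",Q.T@s["contact_force"],Q.T@s["wrist_torque"])
plan(down([547.3,-57,165],-.058-np.pi))
cv2.imwrite("pics/ins.png",cv2.resize(optics.get_image("side")[200:320,270:430],(800,600),interpolation=cv2.INTER_CUBIC))
```

```text
tool force [0.87688146 1.81162602 1.47675251] [-0.71867367 -0.02359765 -0.1107568 ]
slide [0.4, 1.6, 14.8] dr [-0.01, -0.0, -0.02]
at [547.6 -58.6 179.8] F [-0.8  1.9 -1.5] w 8.5 59 t 15.4 q [ 0.19  0.3  -0.25  0.   -1.02 -1.82]
```

View pics/ins.png

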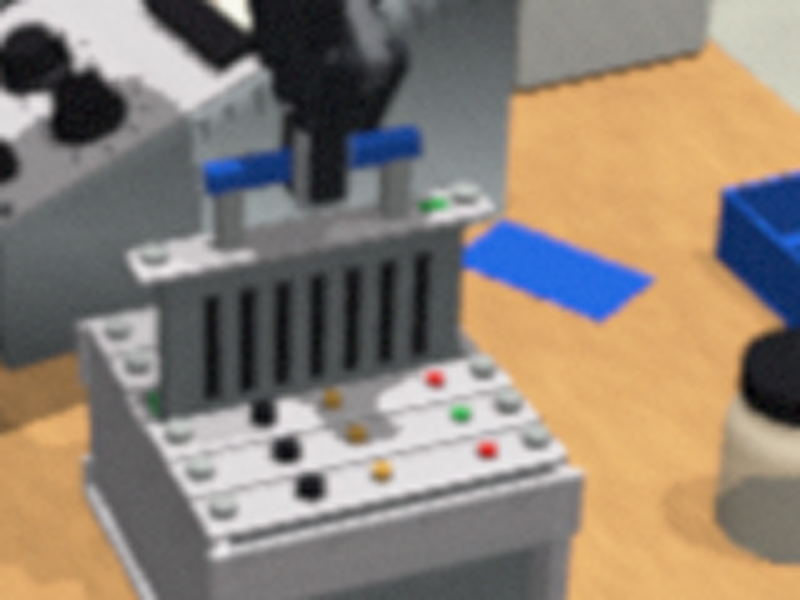

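The module is in the guides, its lower edge about 9 mm below the mouth (crop (160,410) to (455,360)), with small forces. Continuing down gently.

>>> {"api": "step_arm", "payload": {"motion": [{"slide":[0,1,3],"dr":[0,0,0],"jaw":4},{"slide":[0,1,7],"dr":[0,0,0],"jaw":4},{"slide":[0,1,11],"dr":[0,0,0],"jaw":4},{"slide":[0,1,15],"dr":[0,0,0],"jaw":4},{"slide":[0,1,19],"dr":[0,0,0],"jaw":4},{"slide":[0,1,23],"dr":[0,0,0],"jaw":4},{"slide":[0,1,27],"dr":[0,0,0],"jaw":4},{"slide":[0,1,30],"dr":[0,0,0],"jaw":4}]}}

```text
clock: 16.45
position: [547.1, -57.9, 149.2]
ee_rot: [0.03, 1.0, -0.001, -0.001]
contact_force: [0.1, 4.2, -1.8]
gripper_width: 9.1
grasp_force: 58.9
```

Run:
```python
from h import *
s=arm.read_state();Q=R.from_quat(s["ee_rot"]).as_matrix()
print("tool force",Q.T@s["contact_force"],Q.T@s["wrist_torque"])
plan(down([547.3,-57,109.4],-.058-np.pi))
```

```text
tool force [0.10403489 4.17983985 1.78647382] [-1.29887528 -0.06547905 -0.21849952]
slide [-0.2, 1.0, 39.8] dr [-0.02, -0.02, -0.02]
at [547.1 -57.9 149.2] F [ 0.1  4.2 -1.8] w 9.1 59 t 16.45 q [ 0.19  0.33 -0.29  0.   -0.95 -1.82]
```

>>> {"api": "step_arm", "payload": {"motion": [{"slide":[0,1.2,3],"dr":[0,0,0],"jaw":4},{"slide":[0,1.2,7],"dr":[0,0,0],"jaw":4},{"slide":[0,1.2,12],"dr":[0,0,0],"jaw":4},{"slide":[0,1.2,17],"dr":[0,0,0],"jaw":4},{"slide":[0,1.2,22],"dr":[0,0,0],"jaw":4},{"slide":[0,1.2,27],"dr":[0,0,0],"jaw":4},{"slide":[0,1.2,31],"dr":[0,0,0],"jaw":4},{"slide":[0,1.2,34],"dr":[0,0,0],"jaw":4}]}}

```text
clock: 17.45
position: [547.2, -56.9, 115.2]
ee_rot: [0.03, 1.0, -0.001, -0.001]
contact_force: [1.2, 2.6, -3.6]
gripper_width: 8.6
grasp_force: 59.0
```

Run:
```python
from h import *
s=arm.read_state();Q=R.from_quat(s["ee_rot"]).as_matrix()
print("tool force",Q.T@s["contact_force"],Q.T@s["wrist_torque"])
plan(down([547.3,-57,109.4],-.058-np.pi))
```

```text
tool force [-1.01652896  2.66301667  3.54896198] [-0.93806067 -0.30634269 -0.15641243]
slide [-0.1, -0.1, 5.8] dr [-0.02, -0.01, -0.02]
at [547.2 -56.9 115.2] F [ 1.2  2.6 -3.6] w 8.6 59 t 17.45 q [ 0.19  0.37 -0.33  0.   -0.87 -1.83]
```

>>> {"api": "step_arm", "payload": {"motion": [{"slide":[0,0.6,1],"dr":[0,0,0],"jaw":4},{"slide":[0,0.6,2],"dr":[0,0,0],"jaw":4},{"slide":[0,0.6,3],"dr":[0,0,0],"jaw":4},{"slide":[0,0.6,4],"dr":[0,0,0],"jaw":4},{"slide":[0,0.6,5],"dr":[0,0,0],"jaw":4},{"slide":[0,0.6,6],"dr":[0,0,0],"jaw":4},{"slide":[0,0.6,7],"dr":[0,0,0],"jaw":4},{"slide":[0,0.6,7],"dr":[0,0,0],"jaw":4}]}}

```text
clock: 18.45
position: [547.3, -56.3, 109.3]
ee_rot: [0.03, 1.0, -0.001, -0.001]
contact_force: [-0.8, 2.5, 5.1]
gripper_width: 8.9
grasp_force: 59.9
```

Run:
```python
from h import *
s=arm.read_state();Q=R.from_quat(s["ee_rot"]).as_matrix()
print("tool force",Q.T@s["contact_force"],Q.T@s["wrist_torque"])
plan(down([547.3,-57,109.4],-.058-np.pi))
im=optics.get_image("side");cv2.imwrite("pics/home.png",cv2.resize(im[225:330,275:395],(686,600),interpolation=cv2.INTER_CUBIC))
```

```text
tool force [ 0.92236086  2.47026711 -5.1395049 ] [-0.58814599 -0.03283898 -0.03392143]
slide [-0.0, -0.7, -0.1] dr [-0.02, -0.01, -0.02]
at [547.3 -56.3 109.3] F [-0.8  2.5  5.1] w 8.9 60 t 18.45 q [ 0.19  0.38 -0.34  0.   -0.85 -1.83]
```

View pics/home.png

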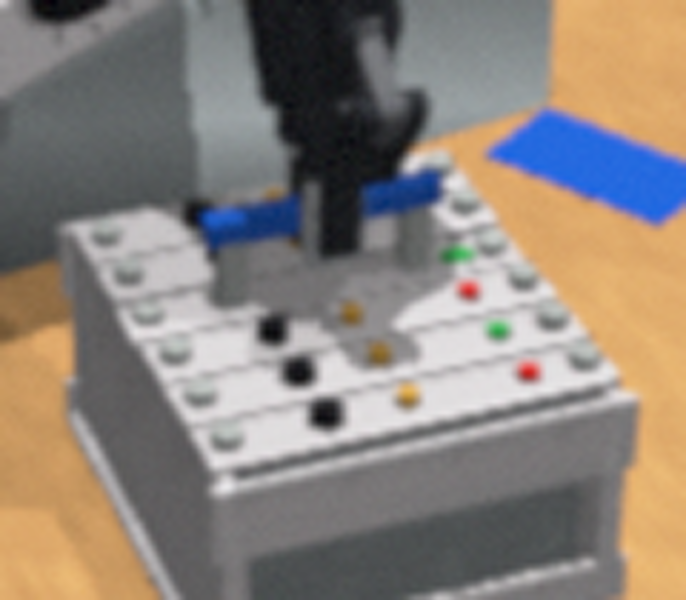

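The plate is flush with its neighbours (crop row of screws (148,315)–(490,243) in line). Releasing and rising.

>>> {"api": "step_arm", "payload": {"motion": [{"slide":[0,0,-0.5],"dr":[0,0,0],"jaw":12},{"slide":[0,0,-0.5],"dr":[0,0,0],"jaw":20},{"slide":[0,0,-0.5],"dr":[0,0,0],"jaw":30},{"slide":[0,0,-10],"dr":[0,0,0],"jaw":36},{"slide":[0,0,-35],"dr":[0,0,0],"jaw":40},{"slide":[0,0,-70],"dr":[0,0,0],"jaw":50},{"slide":[0,0,-110],"dr":[0,0,0],"jaw":70},{"slide":[0,0,-150],"dr":[0,0,0],"jaw":85}]}}

```text
clock: 19.5
position: [547.2, -56.0, 260.3]
ee_rot: [0.03, 1.0, -0.001, -0.001]
contact_force: [0.1, -0.0, 0.6]
gripper_width: 83.1
grasp_force: 0.0
```

Run:
```python
from h import *
print(proj("side",Z(-.05)@[0,0,132]+[548,-56,0]))
s=arm.read_state();Q0=R.from_quat(s["ee_rot"])
p1,a=lever(0,180,pivot+.8*xh);d=(Q0.inv()*R.from_matrix(a)).as_rotvec()
plan(*[(s["position"]*(1-i/10)+p1*i/10+[0,0,25*np.sin(np.pi*i/10)],(Q0*R.from_rotvec(d*i/10)).as_matrix()) for i in (1,2,3,4,5,6,7,8)])
im=optics.get_image("side");cv2.imwrite("pics/home2.png",im)
```

```text
[[331.63464004 258.10985572]]
slide [8.0, 45.8, -6.3] dr [0.44, 0.04, -1.17]
slide [16.1, 91.5, -11.8] dr [0.87, 0.07, -2.34]
slide [24.1, 137.3, -15.9] dr [1.31, 0.11, -3.51]
slide [32.1, 183.1, -18.0] dr [1.74, 0.15, -4.68]
slide [40.1, 228.9, -17.8] dr [2.18, 0.18, -5.85]
slide [48.2, 274.6, -15.1] dr [2.61, 0.22, -7.02]
slide [56.2, 320.4, -10.1] dr [3.05, 0.26, -8.19]
slide [64.2, 366.2, -3.2] dr [3.48, 0.29, -9.36]
at [547.2 -56.  260.3] F [ 0.1 -0.   0.6] w 83.1 0 t 19.5 q [ 0.19  0.24 -0.13  0.   -1.2  -1.83]
```

>>> {"api": "step_arm", "payload": {"motion": [{"slide":[8,46,-8],"dr":[0.44,0,-1.17],"jaw":85},{"slide":[16,92,-15],"dr":[0.87,0.1,-2.34],"jaw":85},{"slide":[24,137,-20],"dr":[1.3,0.1,-3.5],"jaw":85},{"slide":[32,183,-22],"dr":[1.74,0.1,-4.7],"jaw":85},{"slide":[40,229,-22],"dr":[2.2,0.2,-5.85],"jaw":85},{"slide":[48,275,-20],"dr":[2.6,0.2,-7],"jaw":85},{"slide":[56,320,-15],"dr":[3.05,0.26,-8.2],"jaw":85},{"slide":[64,366,-10],"dr":[3.5,0.3,-9.36],"jaw":85}]}}

```text
clock: 20.55
position: [505.5, 314.9, 268.1]
ee_rot: [-0.58, 0.782, -0.225, -0.027]
contact_force: [1.3, -0.9, 0.9]
gripper_width: 85.0
grasp_force: 0.0
```

Run:
```python
from h import *
plan(lever(0,180,pivot+.8*xh))
```

```text
slide [-85.0, 37.6, -16.4] dr [0.85, 0.06, -2.3]
at [505.5 314.9 268.1] F [ 1.3 -0.9  0.9] w 85.0 0 t 20.55 q [ 1.01  0.36 -0.16  0.42 -1.3  -1.47]
```

>>> {"api": "step_arm", "payload": {"motion": [{"slide":[-20,9,-4],"dr":[0.2,0,-0.6],"jaw":85},{"slide":[-42,19,-8],"dr":[0.4,0,-1.2],"jaw":85},{"slide":[-64,28,-12],"dr":[0.6,0,-1.8],"jaw":85},{"slide":[-85,37.6,-16.4],"dr":[0.85,0.06,-2.3],"jaw":85},{"slide":[-85,37.6,-16.4],"dr":[0.85,0.06,-2.3],"jaw":85},{"slide":[-85,37.6,-16.4],"dr":[0.85,0.06,-2.3],"jaw":85},{"slide":[-85,37.6,-16.4],"dr":[0.85,0.06,-2.3],"jaw":85},{"slide":[-85,37.6,-16.4],"dr":[0.85,0.06,-2.3],"jaw":85}]}}

```text
clock: 21.55
position: [495.9, 403.7, 245.0]
ee_rot: [0.696, -0.667, 0.265, 0.032]
contact_force: [-0.2, 1.0, 0.1]
gripper_width: 84.9
grasp_force: 0.0
```

Run:
```python
from h import *
plan(lever(0,180,pivot+.8*xh),lever(0,64,pivot+.8*xh))
t=optics.get_image("side");u=cv2.imread("pics/off.png");v=cv2.imread("pics/home2.png")
c=lambda im,x,y,w,h:cv2.resize(im[y:y+h,x:x+w],(400,300),interpolation=cv2.INTER_CUBIC)
cv2.imwrite("pics/x.png",np.hstack([c(t,220,145,100,75),c(t,275,230,120,90)]))
```

```text
slide [-1.9, 0.8, -1.0] dr [0.02, -0.0, -0.04]
slide [-1.9, 0.5, 115.0] dr [0.02, -0.0, -0.04]
at [495.9 403.7 245. ] F [-0.2  1.   0.1] w 84.9 0 t 21.55 q [ 1.13  0.45 -0.13  0.51 -1.28 -1.31]
```

View pics/x.png

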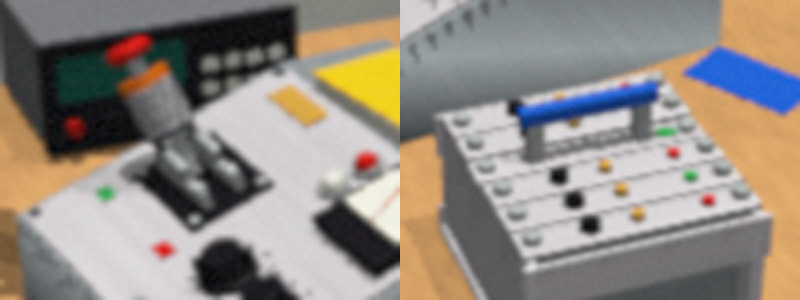

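The left crop shows the lever still at OFF with the collar down (band at (145,80)). The right crop shows the blue module flush in the cage (plate screws at (480,165) and (660,105)). Regripping the collar.

>>> {"api": "step_arm", "payload": {"motion": [{"slide":[-1.9,0.5,20],"dr":[0,0,0],"jaw":85},{"slide":[-1.9,0.5,40],"dr":[0,0,0],"jaw":85},{"slide":[-1.9,0.5,60],"dr":[0,0,0],"jaw":85},{"slide":[-1.9,0.5,80],"dr":[0,0,0],"jaw":80},{"slide":[-1.9,0.5,100],"dr":[0,0,0],"jaw":70},{"slide":[-1.9,0.5,115],"dr":[0,0,0],"jaw":60},{"slide":[-1.9,0.5,115],"dr":[0,0,0],"jaw":50},{"slide":[-1.9,0.5,115],"dr":[0,0,0],"jaw":44}]}}

```text
clock: 22.6
position: [533.1, 360.6, 145.8]
ee_rot: [0.696, -0.667, 0.266, 0.032]
contact_force: [-0.7, -0.4, 0.4]
gripper_width: 44.1
grasp_force: 0.0
```

>>> {"api": "step_arm", "payload": {"motion": [{"slide":[0,0,0],"dr":[0,0,0],"jaw":40},{"slide":[0,0,0],"dr":[0,0,0],"jaw":37},{"slide":[0,0,0],"dr":[0,0,0],"jaw":34},{"slide":[0,0,0],"dr":[0,0,0],"jaw":31},{"slide":[0,0,0],"dr":[0,0,0],"jaw":28},{"slide":[0,0,0],"dr":[0,0,0],"jaw":26},{"slide":[0,0,0],"dr":[0,0,0],"jaw":26},{"slide":[0,0,0],"dr":[0,0,0],"jaw":26}]}}

```text
clock: 23.6
position: [533.4, 361.0, 146.1]
ee_rot: [0.696, -0.666, 0.266, 0.031]
contact_force: [1.4, 2.4, 5.9]
gripper_width: 32.7
grasp_force: 59.4
```

```bash
python3 -c "
from h import *
levinfo(0);plan(lever(0,64))"
```

```text
tool force [ 0.2 -3.4 -5.5] [ 0.55 -0.71 -0.03]
[64.89  1.45  0.95 -0.46]
q from tilt 0.0011539114733247757 from pos -0.01632504347040037
slide [1.1, 1.4, 0.9] dr [0.0, 0.01, -0.03]
at [533.4 361.  146.1] F [1.4 2.4 5.9] w 32.7 59 t 23.6 q [ 1.04  0.52 -0.3   0.6  -1.03 -1.38]
```

Gripped as before. Lift 13 mm (the amount that worked before), with a small y relief.

>>> {"api": "step_arm", "payload": {"motion": [{"slide":[0,-0.3,-2.5],"dr":[0,0,0],"jaw":26},{"slide":[0,-0.5,-5],"dr":[0,0,0],"jaw":26},{"slide":[0,-0.5,-7.5],"dr":[0,0,0],"jaw":26},{"slide":[0,-0.5,-9.5],"dr":[0,0,0],"jaw":26},{"slide":[0,-0.5,-11],"dr":[0,0,0],"jaw":26},{"slide":[0,-0.5,-12],"dr":[0,0,0],"jaw":26},{"slide":[0,-0.5,-12.7],"dr":[0,0,0],"jaw":26},{"slide":[0,-0.5,-12.7],"dr":[0,0,0],"jaw":26}]}}

```text
clock: 24.6
position: [530.1, 364.6, 154.4]
ee_rot: [0.696, -0.667, 0.265, 0.033]
contact_force: [11.1, -0.4, -5.3]
gripper_width: 32.4
grasp_force: 60.1
```

Run:
```python
from h import *
levinfo(0)
s=arm.read_state();p,r=lever(0,74.5);off=s["position"]-p;a=-r[:,2];d=74.5+off@a;lat=off-a*(off@a)
piv=pivot+xh*(lat@xh)
plan(*[lever(.95*i/9,d,piv) for i in range(1,10)])
```

```text
tool force [-2.1 -8.8  8.3] [ 2.34 -1.3  -0.06]
[74.5   1.29  0.73 -0.35]
q from tilt -0.0006104734941063672 from pos -0.01086091068853079
slide [8.7, -0.0, 0.4] dr [0.02, -0.76, -0.03]
slide [16.4, -0.1, 1.7] dr [0.02, -1.52, -0.03]
slide [24.0, -0.1, 3.7] dr [0.02, -2.27, -0.04]
slide [31.3, -0.2, 6.6] dr [0.02, -3.03, -0.04]
slide [38.3, -0.2, 10.2] dr [0.01, -3.78, -0.04]
slide [44.9, -0.2, 14.5] dr [0.01, -4.54, -0.04]
slide [51.0, -0.3, 19.5] dr [0.01, -5.3, -0.04]
slide [56.5, -0.3, 25.1] dr [0.01, -6.05, -0.04]
slide [61.4, -0.4, 31.2] dr [0.01, -6.81, -0.04]
at [530.1 364.6 154.4] F [11.1 -0.4 -5.3] w 32.4 60 t 24.6 q [ 1.05  0.52 -0.29  0.59 -1.06 -1.37]
```

>>> {"api": "step_arm", "payload": {"motion": [{"slide":[0,0,-1.2],"dr":[0,0,0],"jaw":26},{"slide":[4,0,-1],"dr":[0,-0.38,0],"jaw":26},{"slide":[8.7,0,-0.7],"dr":[0,-0.76,0],"jaw":26},{"slide":[16.4,0,0.6],"dr":[0,-1.52,0],"jaw":26},{"slide":[24,0,2.7],"dr":[0,-2.27,0],"jaw":26},{"slide":[31.3,0,5.6],"dr":[0,-3.03,0],"jaw":26},{"slide":[38.3,0,9.2],"dr":[0,-3.78,0],"jaw":26},{"slide":[38.3,0,9.2],"dr":[0,-3.78,0],"jaw":26}]}}

```text
clock: 25.6
position: [531.9, 324.9, 163.3]
ee_rot: [0.74, -0.653, 0.074, -0.143]
contact_force: [8.6, 0.6, -4.8]
gripper_width: 32.5
grasp_force: 60.8
```

Run:
```python
from h import *
q=.95*5/9;levinfo(q)
s=arm.read_state();p,r=lever(q,74.5);off=s["position"]-p;a=-r[:,2];d=74.5+off@a;lat=off-a*(off@a)
piv=pivot+xh*(lat@xh)
plan(*[lever(q+(.94-q)*i/5,d,piv) for i in range(1,6)])
```

```text
tool force [ 0.9 -6.7  7.2] [ 1.68  0.5  -0.18]
[ 7.641e+01  1.250e+00 -5.300e-01 -4.000e-02]
q from tilt 0.5287370158023974 from pos 0.5347589621590632
slide [5.8, -0.0, 0.3] dr [-0.01, -0.58, -0.06]
slide [12.0, -0.1, 1.0] dr [-0.01, -1.17, -0.06]
slide [18.2, -0.2, 2.3] dr [-0.01, -1.76, -0.06]
slide [24.2, -0.2, 4.1] dr [-0.01, -2.36, -0.06]
slide [30.1, -0.3, 6.4] dr [-0.02, -2.95, -0.06]
at [531.9 324.9 163.3] F [ 8.6  0.6 -4.8] w 32.5 61 t 25.6 q [ 0.87  0.3  -0.45  0.3  -0.55 -0.98]
```

>>> {"api": "step_arm", "payload": {"motion": [{"slide":[5.8,0,0.3],"dr":[0,-0.58,0],"jaw":26},{"slide":[12,0,1],"dr":[0,-1.17,0],"jaw":26},{"slide":[18.2,0,2.3],"dr":[0,-1.76,0],"jaw":26},{"slide":[24.2,0,4.1],"dr":[0,-2.36,0],"jaw":26},{"slide":[28,0,5.5],"dr":[0,-2.7,0],"jaw":26},{"slide":[30.5,0,6.6],"dr":[0,-2.95,0],"jaw":26},{"slide":[31,0,6.8],"dr":[0,-3,0],"jaw":26},{"slide":[31,0,6.8],"dr":[0,-3,0],"jaw":26}]}}

```text
clock: 26.6
position: [537.7, 299.2, 155.2]
ee_rot: [0.74, -0.608, -0.082, -0.277]
contact_force: [4.5, 10.1, -1.4]
gripper_width: 32.6
grasp_force: 60.7
```

```bash
python3 -c "
from h import *
levinfo(.9);plan(lever(.9,64))"
```

```text
tool force [-6.9 -4.9  7.2] [ 0.29 -0.74 -0.64]
[ 7.514e+01  1.310e+00 -3.000e-02 -1.000e-02]
q from tilt 0.9493726691416731 from pos 0.9004981533908307
slide [0.5, 1.4, 11.1] dr [-0.03, 0.35, -0.03]
at [537.7 299.2 155.2] F [ 4.5 10.1 -1.4] w 32.6 61 t 26.6 q [ 0.57  0.3  -0.26 -0.58 -0.6   0.04]
```

At the ON stop (−6.9 N). Drop the collar and release.

>>> {"api": "step_arm", "payload": {"motion": [{"slide":[0,0,2],"dr":[0,0.1,0],"jaw":26},{"slide":[0,0,4],"dr":[0,0.2,0],"jaw":26},{"slide":[0,0,6],"dr":[0,0.3,0],"jaw":26},{"slide":[0,0,8],"dr":[0,0.35,0],"jaw":26},{"slide":[0,0,10],"dr":[0,0.35,0],"jaw":26},{"slide":[0,0,11.5],"dr":[0,0.35,0],"jaw":26},{"slide":[0,0,11.5],"dr":[0,0.35,0],"jaw":26},{"slide":[0,0,11.5],"dr":[0,0.35,0],"jaw":26}]}}

```text
clock: 27.6
position: [539.9, 302.8, 148.5]
ee_rot: [0.741, -0.615, -0.063, -0.262]
contact_force: [-5.0, -4.3, 15.5]
gripper_width: 32.3
grasp_force: 63.2
```

```bash
python3 -c "
from h import *
levinfo(.9);plan(lever(.9,64))"
```

```text
tool force [ -3.8   0.3 -16.4] [-0.97 -0.55  0.58]
[67.17  1.64 -0.15 -0.08]
q from tilt 0.9005151395921124 from pos 0.9026086057870155
slide [-0.2, 1.7, 3.2] dr [-0.04, 0.0, -0.05]
at [539.9 302.8 148.5] F [-5.  -4.3 15.5] w 32.3 63 t 27.6 q [ 0.62  0.31 -0.28 -0.49 -0.55 -0.07]
```

>>> {"api": "step_arm", "payload": {"motion": [{"slide":[0,0,0],"dr":[0,0,0],"jaw":45},{"slide":[0,0,0],"dr":[0,0,0],"jaw":65},{"slide":[0,0,0],"dr":[0,0,0],"jaw":85},{"slide":[0,0,-15],"dr":[0,0,0],"jaw":85},{"slide":[0,0,-45],"dr":[0,0,0],"jaw":85},{"slide":[0,0,-80],"dr":[0,0,0],"jaw":85},{"slide":[0,0,-120],"dr":[0,0,0],"jaw":85},{"slide":[0,0,-150],"dr":[0,0,0],"jaw":85}]}}

```text
clock: 28.6
position: [505.4, 232.1, 276.6]
ee_rot: [0.742, -0.614, -0.062, -0.261]
contact_force: [0.3, -0.2, 0.2]
gripper_width: 84.9
grasp_force: 0.0
```

Run:
```python
from h import *
A={n:cv2.imread(f"pics/{n}0.png") for n in C};B={n:optics.get_image(n) for n in C}
f={"knob":lambda c:(c[...,2]>110)&(c[...,1]<60)&(c[...,0]<60),"band":lambda c:(c[...,2]>130)&(c[...,1]>65)&(c[...,1]<150)&(c[...,0]<60)}
for n,(x,y,w,h) in {"top":(150,205,45,40),"side":(250,160,40,30)}.items():
    for k in f:
        for im in(A[n],B[n]):
            m=f[k](im[y:y+h,x:x+w].astype(int));ys,xs=np.where(m);print(n,k,m.sum(),np.round([xs.mean()+x,ys.mean()+y],2) if m.sum() else 0)
    print(n,"meandiff",np.abs(A[n][y:y+h,x:x+w].astype(int)-B[n][y:y+h,x:x+w]).mean())
cv2.imwrite("pics/endside.png",B["side"]);plan(lever(.9,200))
```

```text
top knob 164 [170.01 225.43]
top knob 138 [170.75 224.09]
top band 31 [163.87 222.81]
top band 36 [164.56 223.11]
top meandiff 36.49074074074074
side knob 118 [266.64 170.92]
side knob 112 [267.04 171.29]
side band 26 [270.08 176.46]
side band 48 [269.6  177.54]
side meandiff 7.1627777777777775
slide [0.0, 2.7, 19.2] dr [-0.07, -0.01, -0.02]
at [506.6 232.3 279. ] F [0.2 0.  0.2] w 85.3 0 t 28.7 q [ 0.55  0.07 -0.25 -0.39 -0.81 -0.15]
```

Run:
```python
from h import *
s=arm.read_state();plan((s["position"]+[-170,250,20],R.from_quat(s["ee_rot"]).as_matrix()))
```

```text
slide [-268.5, 127.0, 59.7] dr [0.0, 0.0, 0.0]
at [506.6 232.3 279. ] F [0.2 0.  0.2] w 85.3 0 t 28.7 q [ 0.55  0.07 -0.25 -0.39 -0.81 -0.15]
```

>>> {"api": "step_arm", "payload": {"motion": [{"slide":[-30,20,5],"dr":[0,0,0],"jaw":85},{"slide":[-67,40,12],"dr":[0,0,0],"jaw":85},{"slide":[-105,60,20],"dr":[0,0,0],"jaw":85},{"slide":[-145,80,30],"dr":[0,0,0],"jaw":85},{"slide":[-185,98,40],"dr":[0,0,0],"jaw":85},{"slide":[-225,113,50],"dr":[0,0,0],"jaw":85},{"slide":[-268,127,60],"dr":[0,0,0],"jaw":85},{"slide":[-268,127,60],"dr":[0,0,0],"jaw":85}]}}

```text
clock: 29.7
position: [334.2, 484.7, 293.2]
ee_rot: [0.744, -0.613, -0.063, -0.259]
contact_force: [0.5, -0.1, -1.2]
gripper_width: 84.9
grasp_force: 0.0
```

```bash
cat > chk.py <<'E'
from h import *
A={n:cv2.imread(f"pics/{n}0.png") for n in C};B={n:optics.get_image(n) for n in C}
f={"knob":lambda c:(c[...,2]>1.0*110)&(c[...,1]<60)&(c[...,0]<60),"band":lambda c:(c[...,2]>130)&(c[...,1]>65)&(c[...,1]<150)&(c[...,0]<60)}
for n,(x,y,w,h) in {"top":(150,205,45,40),"side":(250,160,40,30)}.items():
    for k in f:
        for im in(A[n],B[n]):
            m=f[k](im[y:y+h,x:x+w].astype(int));ys,xs=np.where(m);print(n,k,m.sum(),np.round([xs.mean()+x,ys.mean()+y],2) if m.sum() else 0)
    print(n,"meandiff",np.abs(A[n][y:y+h,x:x+w].astype(int)-B[n][y:y+h,x:x+w]).mean())
# bystanders: mean diff in bench regions
for nm,(x,y,w,h) in dict(transf=(285,295,50,42),tape=(380,300,55,55),driver=(472,308,25,98),jar=(355,132,36,42),spare=(465,215,25,80)).items():
    print(nm,np.abs(A["top"][y:y+h,x:x+w].astype(int)-B["top"][y:y+h,x:x+w]).mean())
for n in C: cv2.imwrite(f"pics/end_{n}.png",B[n])
E
python3 chk.py
```

```text
top knob 164 [170.01 225.43]
top knob 163 [170.99 225.2 ]
top band 31 [163.87 222.81]
top band 35 [164.57 223.46]
top meandiff 4.897037037037037
side knob 118 [266.64 170.92]
side knob 115 [267.03 171.51]
side band 26 [270.08 176.46]
side band 38 [269.63 177.18]
side meandiff 4.911666666666667
transf 2.3433333333333333
tape 2.4334986225895316
driver 2.4285714285714284
jar 2.4537037037037037
spare 3.3345
```

The lever image matches the initial ON state (knob and band within about 1 px, band not raised relative to the knob). The bystanders are unchanged. Handing in.

```bash
python3 -c "
from bench import arm
print(arm.job_done())"
```

```text
the job is handed in; nothing more can be done
None
```

I handed the job in at about 30 s on the clock: the lever went to OFF, the blue-handled module went down flush into the empty slot, and the lever went back to ON. My only check that the collar dropped home at ON was matching camera images to the start state, and the hand-in gave no verdict.

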